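# Park the examination lens in its tray corner

## Robot

A 6-joint arm with a two-finger parallel gripper is mounted at the origin on the work surface. World frame = base frame: x ahead of the robot, y to its left, z up, the work surface at z = 0. Lengths are in m, angles in degrees, forces in N, time in s.
With the tool pointing down it reaches from about 0.3 to 0.75 m from the base axis. Payload 8.5 kg.
Tool frame: the origin (TCP) lies at the very end of the fingers, on their centre line; the grasp point (between the pads) lies 19 mm behind it; z points along the fingers, y is the direction in which the jaws open and shut (so a half turn about z gives the same grasp; the last joint's range is limited). The gripper opens to 85 mm and grips with 20 to 120 N. Pads are 22 mm wide; open, the fingers measure 114 mm over their backs; the gripper's body (76 mm by 85 mm) begins 54 mm behind the grasp point. The pads swing forward as they close: fully open they stand 13 mm farther back than shut.
Start: joints at [-75.934, 21.807, 74.336, -0, 83.858, -12.336], TCP at [0.245, -0.493, 0.231] pointing down, gripper open.
Joint ranges: [-178.18, 178.18], [-50.72, 133.34], [12.68, 142.11], [-81.47, 261.47], [9.98, 163.14], [-165.26, 165.26]. Speed limits (degrees/s): [136.94, 136.94, 180, 180, 180, 180].

## Interface

Orientations are given as a 3x3 rotation matrix whose columns are the frame's x, y, z axes.
In Python, from rig import status, vision, env gives the robot as it stands.
- The arm moves only by the tool send_rows, never from a script. Its argument "targets" is a list of rows, each a list of 7 numbers: the shift along the tool's x, y, z in units of 50 mm (1.0 is 50 mm), then the turn, a rotation vector about the tool's x, y, z in units of 8 degrees (1.0 is 8 degrees), then the finger opening in mm, from 0 to 85.4. A call has 1 to 5 rows; each row is the pose to reach, as a shift and turn from the pose commanded when the call began, along the tool's axes at that moment; what a row does not reach only later rows make up. A row lasts 1/8 s, in which the tool goes at most 62.5 mm and 10.7 degrees, less where a joint would pass 70% of its speed; a pose out of reach is approached as far as the arm can. A call with a gripper value outside its range is refused whole. The fingers move at their own pace and stop on an object; "grip_force" is the grip in N (left out, the last holds). Time passes only in rows, so rows that repeat a pose let the fingers close. It gives the time, the measured TCP pose, the force and the opening at its end, in the units of the state.
- status.observe(): the state, without advancing time (a new reading comes with each control period).
- vision.get_image(name): name is "scene" or "side" or "wrist"; returns (picture, depth): 480x640x3 uint8, red, green, blue; 480x640 float32, m along the optical axis (not along the pixel's ray), 0 where there is no reading.
- vision.camera_model(name): a dict with "camera_matrix" (3x3 intrinsics, pixels), "view" (4x4, takes a point from world to camera coordinates); the wrist camera has in their place "T_tool_cam" (4x4, takes a point from camera to tool coordinates, whose origin is the TCP and whose axes are the flange's). Camera axes: x right, y down, z forward; pixel columns grow to the right and rows downward; lengths in m; the calibration is good to about 2 mm. A picture is of the moment at which its call begins: read the wrist's pose just before it. camera_model takes no time and is no camera call.
- env.close_job(): hands the job in, once; it reports no verdict.
Trained networks look in the newest picture that a camera, given by its name, has taken for a name from the list of things; names that differ only in an ending like _2 or _b are one class to them, and where a whole thing is asked for, a point or a joint stands for the part that bears it (a point fixed in the world has none). Each returns a list of dicts, best first, with "p" (0 to 1); they miss things now and then, are a little off and sometimes report something else, mostly with a low value. They report only what shows in the picture. A call takes as long as a camera call. They do not tell look-alikes from the thing itself.
- vision.masks_of(camera, label): "pixels" (480x640 bool, what is visible of it) and "extent" ([left, top, right, bottom] in pixels, round what is visible of it).
The state is a dict: "time_s": time; "q": joint angles; "qvel": joint speeds; "joint_efforts": joint torques, N m; "position": TCP position; "tool_rot": TCP orientation; "ft_force": force on the tool from outside, world axes, zero at the start; "wrist_torque": the same for the moment, N m; "grip_width": finger opening in m.
Only numpy, scipy, OpenCV 4.12 (cv2) and the standard library are available. Lean on these libraries where they do the work, as an engineer would, in place of code of your own. Each camera call takes 0.05 s, during which the arm holds its last target.

## Task

Park the larger of the two hand-held lenses in the tray's corner pocket without picking it up: with your fingertips push it sideways against the metal rail, then, keeping it against the rail all the way, slide it along into the corner until it sits fully home against both the rail and the end stop. Do not lift, tip or carry it, leave everything else where it is, and finish with the hand clear.

Things in the scene. Friction and masses are not known exactly. Their poses are not given: they have to be found in the camera images.
- pocket_seat (a point): point on the tray's upper face (6 mm above the table) over which the larger lens's centre stands when fully home in the corner pocket. z up, x points squarely at the rail, y runs along the rail towards the end stop. In this frame: rail face at x = 25 mm, end stop face at y = 25 mm, inner face of the pocket's low outer lip at x = -31 mm
- tray: white tray plate, 220 (x) x 360 (y) x 6 mm, fixed to the table; origin under its centre, axes as the pocket seat's, which lies at (60, 125, 6) mm. Dark steel rail, 18 mm thick, 18 high above the plate, along the whole +x side; end stop of the same section across the +y end, from x = 17 mm to the rail. Both lenses start on it, 90 to 120 mm from the seat in -x
- lip_end (a point): top of the rounded free end of the lip that closes the pocket's outer side: a dark steel bar 12 mm wide, 6 mm high above the plate, parallel to the rail, 56 mm clear of it, running 36 mm from the end stop plus its 6 mm round end; this point is the centre of the rounding
- lens_center (a point): centre (half-way up) of the larger lens, the one to be parked: a flat disc, black plastic ring with a pale clear lens in it, 50 mm across; the ring is 14 mm high and the glass bulges 3 mm above it (look only), about 50 g; its polished ring is slippery (friction about 0.3) on the tray, rail and fingers. z is its axis
- small_lens_center (a point): centre (half-way up) of the smaller lens, same make, 32 mm across, 12 mm high; leave it alone
- dropper: small white eye-drop bottle, 26 mm across, 62 mm tall, standing on the tray near its outer corner by the end-stop end; origin at the centre of its underside; leave it alone
- penlight: steel penlight lying on the table to the left of the tray, 132 mm long, 16 mm thick; origin under its middle, x along it; leave it alone
- case: blue spectacle case lying on the table to the right of the tray, 65 x 160 x 41 mm, origin under its centre; leave it alone
- lens: the same larger lens; origin at the centre of its underside
There are look-alikes about, which are no part of the job. What is shaped like the lens but purple or turquoise is not meant.

How it is judged (in metres and radians):
On the way:
1. the larger lens lies against the rail (within 4 mm), still outside the pocket (more than 55 mm short of its seat) (x of lens_center in the frame of pocket_seat above -0.004 m and y of lens_center in the frame of pocket_seat below -0.055 m), for 0.1 s.
At the end, for the whole second after the job is handed in: the larger lens lies flat and still on the tray within 3 mm of its seat both towards the rail and towards the end stop; the small lens and the dropper are within 15 mm of where they were (x of lens_center in the frame of pocket_seat between -0.003 and 0.003 m and y of lens_center in the frame of pocket_seat between -0.003 and 0.003 m and z of lens_center in the frame of pocket_seat between 0.004 and 0.01 m and angle between lens_center's own z axis and vertical below 0.1 rad and linear speed of lens below 0.01 m/s and distance of each of small_lens_center, dropper from where it was at the start of the episode below 0.015 m); the robot touches nothing.
It fails at once if the larger lens is lifted more than 6 mm or tipped more than 0.3 rad (z of lens_center in the frame of pocket_seat above 0.013 m or angle between lens_center's own z axis and vertical above 0.3 rad).
It fails at once if the larger lens comes away from the rail by more than 8 mm on the way into the pocket (from 55 to 15 mm short of its seat) (x of lens_center in the frame of pocket_seat below -0.008 m and y of lens_center in the frame of pocket_seat between -0.055 and -0.015 m).
It fails at once if the small lens is moved more than 15 mm (distance of small_lens_center from where it was at the start of the episode above 0.015 m).
It fails at once if the dropper is moved more than 15 mm or tipped (distance of dropper from where it was at the start of the episode above 0.015 m or angle between dropper's own z axis and vertical above 0.3 rad).
It fails at once if the penlight or the case is moved more than 20 mm (distance of any of penlight, case from where it was at the start of the episode above 0.02 m).
It also fails if it takes over 51 s, if anything falls off the work surface, if the arm or the gripper's body presses on something with over 40 N, if the wrist force passes 120 N, or if a joint passes its speed limit or range.

## Working session

There is one attempt and no reset: what is moved stays moved. The work goes in short steps, Python scripts to look and compute and a tool call to move; the robot and the scene stay as the last step left them, time stands still between calls to the robot, and variables do not carry over. Pictures are saved under pics/ and viewed, and the job is handed in when it is done.

Besides the shell and the picture viewer there is one more tool, called after "Request:" as name(argument=value, ...) on one line, values as JSON. send_rows: Moves the arm, as the interface text tells. Its arguments: {"type":"object","properties":{"targets":{"type":"array","items":{"type":"array","items":{"type":"number"}}},"grip_force":{"type":"number"}},"required":["targets"]}

```bash
mkdir -p pics; ls; cat > h.py <<'E'
import numpy as np,cv2
from rig import status,vision,env
def snap(n,f):
    im,d=vision.get_image(n); cv2.imwrite('pics/'+f,im[:,:,::-1]); np.save('pics/'+f[:-4]+'.npy',d); return im,d
def w(n,u,v,z):
    m=vision.camera_model(n);K=np.array(m['camera_matrix']);V=np.array(m['view'])
    C=np.linalg.inv(V);r=C[:3,:3]@np.linalg.inv(K)@np.array([u,v,1.]);o=C[:3,3]
    return o+r*(z-o[2])/r[2]
def proj(n,p):
    m=vision.camera_model(n);K=np.array(m['camera_matrix']);V=np.array(m['view'])
    c=V[:3,:3]@np.array(p)+V[:3,3];c=K@c;return c[:2]/c[2]
def pts(n,d,mask):
    m=vision.camera_model(n);K=np.array(m['camera_matrix']);C=np.linalg.inv(np.array(m['view']))
    v,u=np.nonzero(mask&(d>0));z=d[v,u]
    p=np.linalg.inv(K)@np.array([u,v,np.ones(len(u))])*z
    return (C[:3,:3]@p).T+C[:3,3]
E
python3 - <<'E'
from h import *
np.set_printoptions(precision=4,suppress=True)
im,d=snap('scene','s0.png')
for l in ['lens','small_lens_center','tray','dropper','penlight','case','lip_end','lens_center','pocket_seat']:
    try:
        for r in vision.masks_of('scene',l):
            P=pts('scene',d,np.array(r['pixels']));print(l,r['p'],r['extent'],np.median(P,0),P.min(0),P.max(0))
    except Exception as e: print(l,e)
im,d=snap('side','d0.png')
s=status.observe();print(s['time_s'],s['position'],s['tool_rot'],s['ft_force'])
print(vision.camera_model('scene'),vision.camera_model('side'))
E
```

```text
pics
lens 0.92 [274.7, 261.4, 294.0, 285.6] [ 0.5395 -0.1101  0.0214] [ 0.5007 -0.132   0.0051] [ 0.5604 -0.0813  0.0274]
lens 0.77 [254.2, 205.7, 276.5, 227.4] [ 0.3775 -0.0619  0.0157] [ 0.3448 -0.0826 -0.0022] [ 0.3983 -0.0355  0.0211]
lens 0.59 [185.8, 260.8, 214.4, 287.1] [ 0.4374 -0.2482  0.0154] [ 0.3971 -0.2711  0.0007] [ 0.4571 -0.2231  0.0213]
small_lens_center 0.58 [326.4, 240.7, 339.6, 255.3] [0.5359 0.0182 0.0188] [0.5097 0.0048 0.0047] [0.5502 0.0416 0.0242]
small_lens_center 0.55 [348.9, 189.5, 359.1, 209.6] [0.473  0.1222 0.04  ] [ 0.42    0.1139 -0.0012] [0.4825 0.1697 0.0707]
tray 0.73 [231.6, 196.3, 423.3, 348.3] [ 0.5825 -0.0238  0.0073] [ 0.4478 -0.1887 -0.0007] [0.6852 0.1797 0.0288]
dropper 0.7 [348.7, 191.4, 362.8, 211.1] [0.4733 0.122  0.0401] [ 0.42    0.1139 -0.0012] [0.4825 0.1697 0.0707]
penlight 0.32 [345.8, 189.9, 361.0, 211.9] [0.4734 0.122  0.0419] [0.4596 0.1139 0.0111] [0.4825 0.1363 0.0707]
case 0.79 [112.5, 319.5, 200.1, 409.8] [ 0.5747 -0.3988  0.0406] [ 0.4991 -0.482  -0.0024] [ 0.6236 -0.3082  0.0458]
lip_end 0.96 [235.2, 198.3, 424.3, 349.8] [
[... 535 characters left out ...]
.      0.     -1.    ]] [0.6776 0.1738 0.5391]
{'camera_matrix': array([[442.2201,   0.    , 321.1576],
       [  0.    , 442.2201, 241.905 ],
       [  0.    ,   0.    ,   1.    ]]), 'view': array([[ 0.5894,  0.8078,  0.0116, -0.3062],
       [ 0.633 , -0.4529, -0.6278, -0.3115],
       [-0.5019,  0.3774, -0.7783,  1.2348],
       [ 0.    ,  0.    ,  0.    ,  1.    ]])} {'camera_matrix': array([[498.8944,   0.    , 322.9531],
       [  0.    , 498.8944, 238.1033],
       [  0.    ,   0.    ,   1.    ]]), 'view': array([[-0.927 , -0.3745,  0.018 ,  0.4558],
       [-0.286 ,  0.6752, -0.68  ,  0.1481],
       [ 0.2426, -0.6355, -0.733 ,  1.0024],
       [ 0.    ,  0.    ,  0.    ,  1.    ]])}
```

View pics/s0.png

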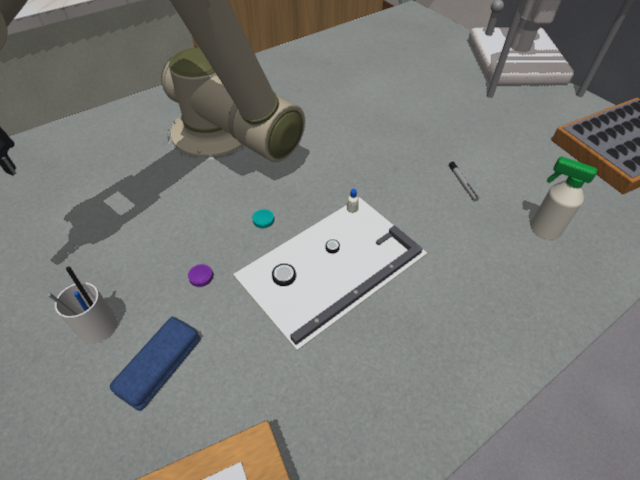

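View pics/d0.png

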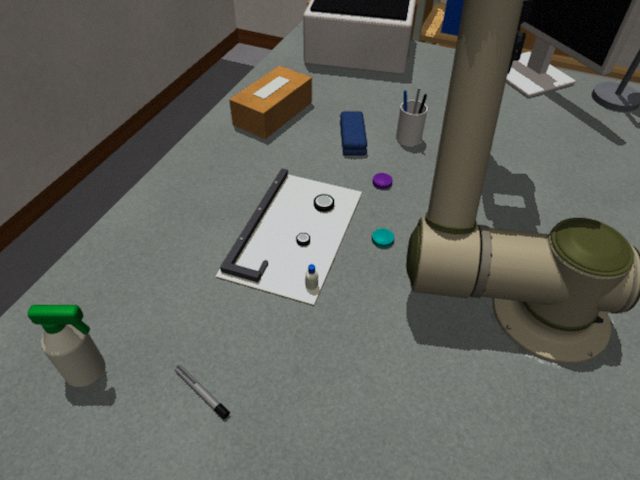

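```bash
cat > fit.py <<'E'
from h import *
np.set_printoptions(precision=4,suppress=True)
def rect(n,im,z,s=2000,x0=.35,y0=-.25,W=.4,H=.5):
    # top view: row = x, col = y
    g=np.array([[w(n,0,0,z)]]) if 0 else None
    c=[(x0,y0),(x0+W,y0),(x0+W,y0+H),(x0,y0+H)]
    src=np.float32([proj(n,(a,b,z)) for a,b in c]); dst=np.float32([((b-y0)*s,(a-x0)*s) for a,b in c])
    return cv2.warpPerspective(im,cv2.getPerspectiveTransform(src,dst),(int(H*s),int(W*s)),flags=cv2.INTER_CUBIC)
if __name__=='__main__':
    for n,f in (('scene','s0'),('side','d0')):
        im=cv2.imread(f'pics/{f}.png')
        for z in (.006,.024):
            r=rect(n,im,z); g=cv2.cvtColor(r,cv2.COLOR_BGR2GRAY)
            cv2.imwrite(f'pics/r_{n}_{int(z*1000)}.png',cv2.resize(r,(800,640)))
            if z==.024:
                m=(g<75).astype(np.uint8)
            else: m=(g>150).astype(np.uint8)
            m=cv2.morphologyEx(m,cv2.MORPH_OPEN,np.ones((5,5)))
            k,lab,st,ce=cv2.connectedComponentsWithStats(m)
            for i in np.argsort(-st[1:,4])[:4]+1:
                p=np.argwhere(lab==i)/2000.+[.35,-.25]
                c,sz,a=cv2.minAreaRect(p.astype(np.float32)); print(n,z,st[i,4]/4e6*1e6,np.array(c),np.array(sz),a)
E
python3 fit.py
```

```text
scene 0.006 65334.0 [ 0.5566 -0.0049] [0.2387 0.3621] 3.544764995574951
scene 0.006 1252.5 [ 0.5254 -0.1023] [0.0397 0.039 ] 53.97241973876953
scene 0.024 1801.0 [ 0.6703 -0.0091] [0.0163 0.3377] 1.4935663938522339
scene 0.024 637.25 [0.6094 0.1436] [0.0656 0.0113] 3.039405107498169
scene 0.024 520.5 [ 0.5521 -0.117 ] [0.0468 0.0284] 62.27173614501953
scene 0.024 284.75 [ 0.4017 -0.0715] [0.0447 0.0186] 68.32537841796875
side 0.006 60631.0 [ 0.5633 -0.0027] [0.219  0.3597] 3.336334705352783
side 0.006 1143.0 [ 0.539  -0.1198] [0.0375 0.038 ] 90.0
side 0.006 456.75 [0.5366 0.0115] [0.0248 0.0231] 18.435056686401367
side 0.024 9717.75 [0.6194 0.003 ] [0.0903 0.3522] 3.576340675354004
side 0.024 2357.75 [ 0.4245 -0.221 ] [0.05  0.058] 0.0
side 0.024 851.75 [ 0.5233 -0.0845] [0.048  0.0388] 27.428747177124023
side 0.024 495.49999999999994 [ 0.3698 -0.0207] [0.0222 0.0402] 87.70938873291016
```

View pics/r_side_6.png

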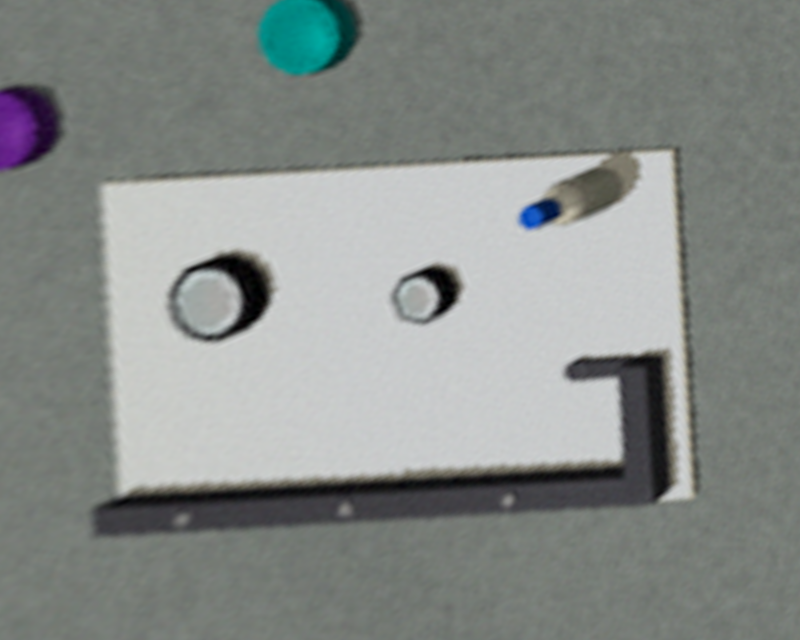

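View pics/r_scene_24.png

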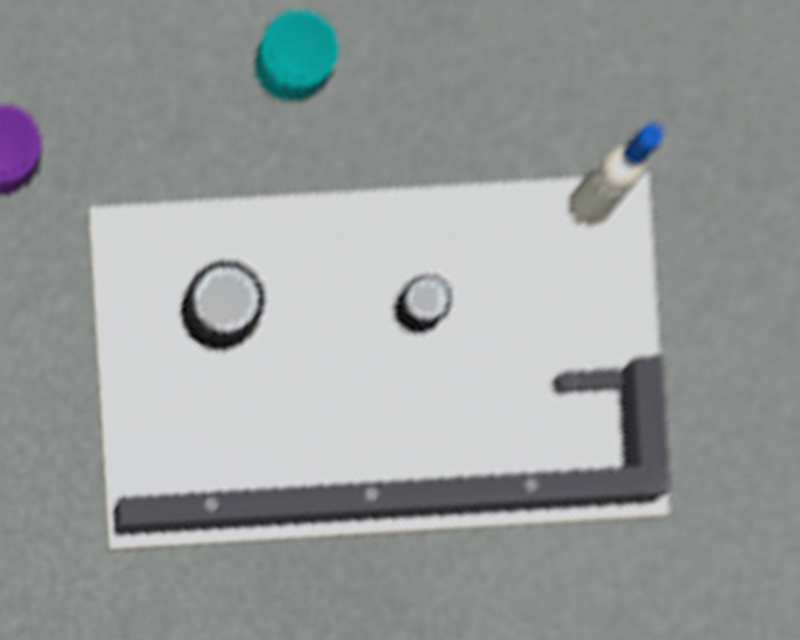

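```bash
cat > fit2.py <<'E'
from fit import *
from scipy.optimize import least_squares
S=4000
def edges(n,f,z,horiz,rng,lo,hi,sign):
    """horiz: edge roughly along y; at y in rng search x in lo..hi for strongest gradient of given sign"""
    im=cv2.imread(f'pics/{f}.png'); g=cv2.GaussianBlur(cv2.cvtColor(rect(n,im,z,s=S),cv2.COLOR_BGR2GRAY),(0,0),4).astype(float)
    out=[]
    for t in np.arange(*rng,.004):
        if horiz:
            c=int((t+.25)*S); a=g[int((lo-.35)*S):int((hi-.35)*S),c]
        else:
            c=int((t-.35)*S); a=g[c,int((lo+.25)*S):int((hi+.25)*S)]
        k=np.argmax(np.gradient(a)*sign); v=lo+k/S
        out.append((v,t) if horiz else (t,v))
    out=np.array(out)
    # robust line
    i=0 if horiz else 1; A=np.c_[out[:,1-i],np.ones(len(out))]
    r=least_squares(lambda p:A@p-out[:,i],[0,np.median(out[:,i])],loss='soft_l1',f_scale=.0005)
    print(n,z,'H' if horiz else 'V','slope deg %.2f'%np.degrees(np.arctan(r.x[0])),'at0 %.4f'%r.x[1],'res %.4f'%np.median(abs(A@r.x-out[:,i])))
    return r.x
edges('scene','s0',.024,1,(-.15,.10),.63,.67,-1)   # rail inner top edge
edges('side','d0',.024,1,(-.15,.10),.66,.695,1)   # rail outer top edge
edges('scene','s0',.006,1,(-.15,.09),.43,.49,1)   # tray -x edge
edges('side','d0',.006,1,(-.15,.05),.43,.49,1)
edges('scene','s0',.006,0,(.50,.62),-.21,-.16,1)  # tray -y edge
edges('side','d0',.006,0,(.50,.62),-.21,-.16,1)
edges('side','d0',.006,0,(.50,.55),.15,.20,-1)  # +y edge
edges('scene','s0',.006,0,(.50,.55),.15,.20,-1)
E
python3 fit2.py
```

```text
scene 0.024 H slope deg -3.49 at0 0.6500 res 0.0002
side 0.024 H slope deg -3.26 at0 0.6650 res 0.0003
scene 0.006 H slope deg -3.51 at0 0.4545 res 0.0002
side 0.006 H slope deg -3.36 at0 0.4534 res 0.0002
scene 0.006 V slope deg 3.41 at0 -0.2186 res 0.0002
side 0.006 V slope deg 3.20 at0 -0.2138 res 0.0005
side 0.006 V slope deg 3.20 at0 0.1456 res 0.0001
scene 0.006 V slope deg 4.09 at0 0.1347 res 0.0004
```

```bash
cat > geo.py <<'E'
from fit import *
yaw=np.radians(3.42); ex=np.array([np.cos(yaw),np.sin(yaw)]); ey=np.array([-ex[1],ex[0]])
seat=np.array([.6165,.1246])
def s2w(a,b): return seat+a*ex+b*ey
def w2s(p): d=np.array(p[:2])-seat; return np.array([d@ex,d@ey])
def lens(n,im,guess,R=.025,z=.020):
    # fit top-ring outline: dark annulus just inside R, white outside
    from scipy.optimize import minimize
    g=cv2.GaussianBlur(cv2.cvtColor(im,cv2.COLOR_RGB2GRAY),(0,0),.7).astype(np.float32)
    t=np.linspace(0,2*np.pi,72,endpoint=False)
    cc=np.array(list(vision.camera_model(n)['camera_matrix']));V=np.array(vision.camera_model(n)['view'])
    def samp(c,r):
        P=np.c_[c[0]+r*np.cos(t),c[1]+r*np.sin(t),np.full(72,z)]@V[:3,:3].T+V[:3,3]
        uv=P@cc.T; uv=(uv[:,:2]/uv[:,2:]).astype(np.float32)
        return cv2.remap(g,uv[:,0].reshape(1,-1),uv[:,1].reshape(1,-1),cv2.INTER_LINEAR)[0]
    # ring dark at R-2mm, lens bright at R-7mm : maximise contrast
    f=lambda c: samp(c,R-.002).mean()-samp(c,R-.008).mean()*.7
    r=np.array(guess,float);best=min(((f(r+[a,b]),a,b) for a in np.arange(-.012,.0121,.001) for b in np.arange(-.012,.0121,.001)))
    m=minimize(f,r+best[1:],method='Nelder-Mead',options=dict(initial_simplex=[r+best[1:],r+best[1:]+[.001,0],r+best[1:]+[0,.001]]))
    return m.x,m.fun
E
python3 - <<'E'
from geo import *
for n,f in (('scene','s0'),('side','d0')):
    im=cv2.imread(f'pics/{f}.png')[:,:,::-1].copy()
    a,v=lens(n,im,(.537,-.11)); b,v2=lens(n,im,(.535,.0165),.016,.018)
    print(n,a,v,w2s(a)*1000,b,v2,w2s(b)*1000)
s=status.observe();p=s['position'];R=s['tool_rot']
t=s2w(-.15,-.228);print(t,R.T@(np.r_[t,.1]-p)/.05)
E
```

```text
scene [ 0.5353 -0.1083] -43.523658752441406 [ -94.9022 -227.6376] [0.5349 0.0184] -11.80816650390625 [ -87.8134 -101.1804]
side [ 0.5324 -0.1038] -33.61670684814453 [ -97.5937 -222.97  ] [0.5306 0.0237] -20.856849670410156 [-91.79   -95.5972]
[ 0.4804 -0.1119] [ 7.6096 -4.7223  2.6262]
```

```bash
python3 - <<'E'
from geo import *
print(w('scene',95,335,0),w('scene',70,270,.15))
p=status.observe()['position'];R=status.observe()['tool_rot']
t=s2w(-.15,-.226);print(t,R.T@(np.r_[t,.23]-p)/.05)
E
```

```text
[ 0.4352 -0.4697  0.    ] [ 0.3997 -0.4424  0.15  ]
[ 0.4802 -0.1099] [ 7.6252 -4.759   0.0262]
```

Request:
send_rows(targets=[[1,-0.6,0,0.0,0,0.6,0],[2,-1.2,0,0,0,1.4,0],[3,-1.8,0,0,0,2.2,0],[4,-2.5,0,0,0,2.87,0],[5,-3.1,0,0,0,2.87,0]], grip_force=40)

```text
time_s: 1.18
position: [0.4002, -0.2408, 0.2316]
tool_rot: [[0.998, 0.059, 0.0], [0.059, -0.998, -0.0], [0.0, 0.0, -1.0]]
ft_force: [1.2, 0.1, -0.3]
grip_width: 0.0002
```

Request:
send_rows(targets=[[0.6,-0.8,0.3,0,0,0,0],[1.2,-1.6,0.8,0,0,0,0],[1.75,-2.52,1.3,0,0,0,0],[1.75,-2.52,2.0,0,0,0,0],[1.75,-2.52,2.4,0,0,0,0]])

```text
time_s: 1.8
position: [0.4791, -0.1106, 0.1099]
tool_rot: [[0.998, 0.062, -0.001], [0.062, -0.998, 0.001], [-0.001, -0.001, -1.0]]
ft_force: [-0.6, -0.0, -0.4]
grip_width: 0.0
```

```bash
python3 - <<'E'
from geo import *
s=status.observe();print(s['time_s'],s['position'],s['tool_rot'])
np.save('pics/pose1.npy',np.c_[s['tool_rot'],s['position']])
snap('wrist','w1.png');print(vision.camera_model('wrist'))
E
```

```text
1.8 [ 0.4791 -0.1106  0.1099] [[ 0.9981  0.0617 -0.0014]
 [ 0.0617 -0.9981  0.0006]
 [-0.0013 -0.0007 -1.    ]]
{'camera_matrix': array([[379.8239,   0.    , 321.6332],
       [  0.    , 379.8239, 238.3026],
       [  0.    ,   0.    ,   1.    ]]), 'T_tool_cam': array([[-0.0005, -0.9529, -0.3034,  0.0772],
       [ 1.    , -0.0006,  0.0003, -0.0004],
       [-0.0005, -0.3034,  0.9529, -0.1424],
       [ 0.    ,  0.    ,  0.    ,  1.    ]])}
```

View pics/w1.png

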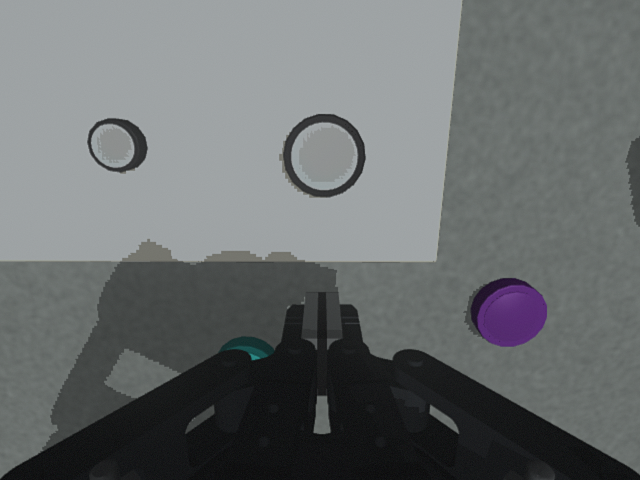

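```bash
cat >> geo.py <<'E'
def wr(u,v,z,pose):
    m=vision.camera_model('wrist');T=np.array(m['T_tool_cam']);K=np.array(m['camera_matrix'])
    R=pose[:,:3];p=pose[:,3]
    r=R@T[:3,:3]@np.linalg.inv(K)@np.array([u,v,1.]);o=R@T[:3,3]+p
    return o+r*(z-o[2])/r[2]
E
python3 - <<'E'
from geo import *
po=np.load('pics/pose1.npy')
print('ring outer',[wr(*q,.020,po) for q in ((282,155),(365,155),(324,113),(324,197))])
for q,z in (((437,262),.006),((0,261.5),.006),((462,0),.006),((117,146),.018)):
    p=wr(*q,z,po);print(q,p,w2s(p)*1000)
a=wr(324,155,.020,po);print('lens',a,w2s(a)*1000)
m=vision.camera_model('wrist');T=np.linalg.inv(np.array(m['T_tool_cam']));K=np.array(m['camera_matrix'])
for q in ((0,0,0),(.011,0,0),(.011,.014,0)):
    c=K@(T[:3,:3]@np.array(q)+T[:3,3]);print(q,c[:2]/c[2])
E
```

```text
ring outer [array([ 0.5332, -0.0831,  0.02  ]), array([ 0.5362, -0.1328,  0.02  ]), array([ 0.5586, -0.1067,  0.02  ]), array([ 0.5092, -0.1099,  0.02  ])]
(437, 262) [ 0.4655 -0.1913  0.006 ] [-169.6242 -306.3725]
(0, 261.5) [0.4472 0.1116 0.006 ] [-169.7549   -2.8895]
(462, 0) [ 0.6242 -0.1811  0.006 ] [ -10.5067 -305.5717]
(117, 146) [0.5322 0.0162 0.018 ] [ -90.6027 -103.1549]
lens [ 0.5347 -0.1082  0.02  ] [ -95.5236 -227.553 ]
(0, 0, 0) [322.5121 310.8211]
(0.011, 0, 0) [322.5184 286.827 ]
(0.011, 0.014, 0) [356.6403 286.8054]
```

Request:
send_rows(targets=[[0,0.02,0.6,0,0,0,0],[0,0.02,1.2,0,0,0,0],[0,0.02,1.7,0,0,0,0],[0,0.02,1.94,0,0,0,0],[0,0.02,1.94,0,0,0,0]])

```text
time_s: 2.48
position: [0.4795, -0.1127, 0.0144]
tool_rot: [[0.998, 0.06, -0.0], [0.06, -0.998, 0.0], [-0.0, -0.0, -1.0]]
ft_force: [-1.0, 0.2, 0.3]
grip_width: 0.0002
```

Request:
send_rows(targets=[[0.2,-0.02,0.04,0,0,0,0],[0.38,-0.02,0.04,0,0,0,0],[0.5,-0.02,0.04,0,0,0,0],[0.65,-0.02,0.04,0,0,0,0],[0.8,-0.02,0.04,0,0,0,0]])

```text
time_s: 3.1
position: [0.5198, -0.1091, 0.0124]
tool_rot: [[0.998, 0.06, 0.0], [0.06, -0.998, -0.0], [0.0, 0.0, -1.0]]
ft_force: [-1.6, -0.2, 0.2]
grip_width: 0.0
```

```bash
python3 - <<'E'
from geo import *
s=status.observe();print(s['time_s'],s['position'],w2s(s['position'])*1000,s['ft_force'])
np.save('pics/pose2.npy',np.c_[s['tool_rot'],s['position']])
snap('wrist','w2.png')
E
```

```text
3.1 [ 0.5198 -0.1091  0.0124] [-110.4981 -227.5449] [-1.555  -0.1557  0.2182]
```

View pics/w2.png

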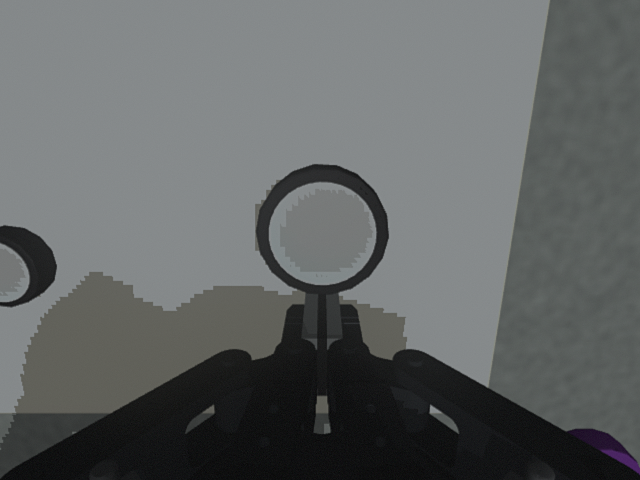

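The lens (centre at about pixel 322,228) touches the fingertips squarely. I'll keep pushing towards the rail.

Request:
send_rows(targets=[[0.2,0,0,0,0,0,0],[0.4,0,0,0,0,0,0],[0.6,0,0,0,0,0,0],[0.8,0,0,0,0,0,0],[1.0,0,0,0,0,0,0]])

```text
time_s: 3.78
position: [0.5698, -0.1062, 0.0123]
tool_rot: [[0.998, 0.06, -0.0], [0.06, -0.998, -0.0], [-0.0, 0.0, -1.0]]
ft_force: [-0.5, -0.0, -0.8]
grip_width: 0.0002
```

Request:
send_rows(targets=[[0.12,0,0,0,0,0,0],[0.24,0,0,0,0,0,0],[0.34,0,0,0,0,0,0],[0.4,0,0,0,0,0,0],[0.42,0,0,0,0,0,0]])

```text
time_s: 4.4
position: [0.5902, -0.1049, 0.0123]
tool_rot: [[0.998, 0.06, -0.0], [0.06, -0.998, 0.0], [-0.0, -0.0, -1.0]]
ft_force: [0.7, -0.3, -0.4]
grip_width: 0.0001
```

```bash
python3 - <<'E'
from geo import *
s=status.observe();print(s['time_s'],s['position'],w2s(s['position'])*1000,s['ft_force'])
np.save('pics/pose3.npy',np.c_[s['tool_rot'],s['position']])
snap('wrist','w3.png')
E
```

```text
4.4 [ 0.5902 -0.1049  0.0123] [ -39.9383 -227.5569] [ 0.6706 -0.2866 -0.3947]
```

View pics/w3.png

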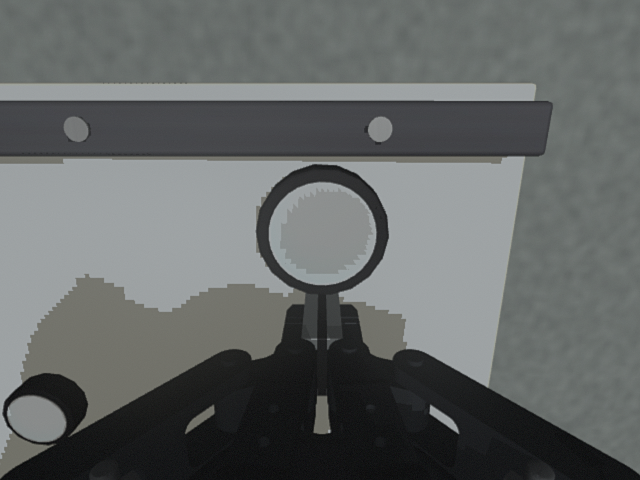

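Request:
send_rows(targets=[[0.04,0,0,0,0,0,0],[0.07,0,0,0,0,0,0],[0.09,0,0,0,0,0,0],[0.1,0,0,0,0,0,0],[0.1,0,0,0,0,0,0]])

```text
time_s: 5.08
position: [0.5945, -0.1046, 0.0122]
tool_rot: [[0.998, 0.06, -0.001], [0.06, -0.998, 0.0], [-0.001, -0.0, -1.0]]
ft_force: [-5.2, -1.2, 2.0]
grip_width: -0.0002
```

```bash
python3 - <<'E'
from geo import *
s=status.observe();print(s['time_s'],s['position'],w2s(s['position'])*1000,s['ft_force'])
np.save('pics/pose4.npy',np.c_[s['tool_rot'],s['position']])
snap('wrist','w4.png')
E
```

```text
5.075 [ 0.5945 -0.1046  0.0122] [ -35.619  -227.4971] [-5.2177 -1.1957  2.0113]
```

View pics/w4.png

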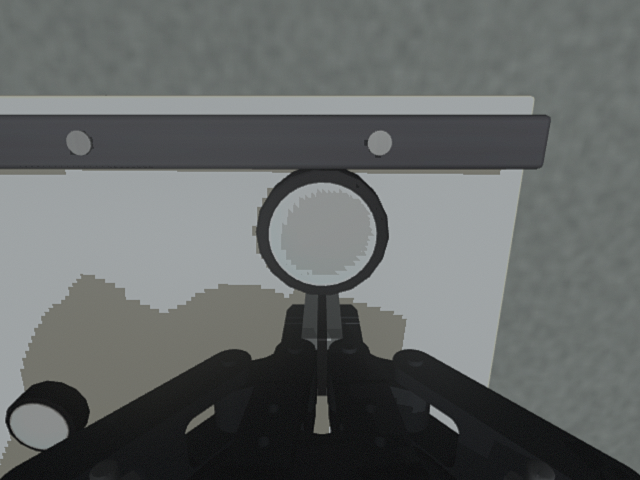

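Request:
send_rows(targets=[[-0.5,0,0,0,0,0,0],[-0.6,0.4,0,0,0,0,0],[-0.6,0.9,0,0,0,0,0],[-0.1,0.9,0,0,0,0,0],[0.1,0.9,0,0,0,0,0]])

```text
time_s: 5.75
position: [0.6043, -0.1503, 0.0124]
tool_rot: [[0.998, 0.059, 0.002], [0.059, -0.998, -0.001], [0.002, 0.001, -1.0]]
ft_force: [-0.4, 0.9, -0.1]
grip_width: -0.0002
```

Request:
send_rows(targets=[[0,0,0,0,0,-1.25,0],[0,0,0,0,0,-2.5,0],[0,0,0,0,0,-3.75,0],[0,0,0,0,0,-5,0],[0,0,0,0,0,-6.25,0]])

```text
time_s: 6.38
position: [0.603, -0.1494, 0.0123]
tool_rot: [[0.591, 0.807, 0.0], [0.807, -0.591, -0.0], [0.0, 0.0, -1.0]]
ft_force: [-0.9, 0.2, -0.4]
grip_width: -0.0003
```

Request:
send_rows(targets=[[0,0,0,0,0,-1.25,0],[0,0,0,0,0,-1.25,0]])

```text
time_s: 6.62
position: [0.603, -0.1493, 0.0123]
tool_rot: [[0.448, 0.894, 0.0], [0.894, -0.448, -0.0], [0.0, 0.0, -1.0]]
ft_force: [-0.1, 0.2, 0.6]
grip_width: -0.0
```

```bash
python3 - <<'E'
from geo import *
s=status.observe();print(s['time_s'],s['position'],w2s(s['position'])*1000,s['ft_force'])
R=s['tool_rot'];po=np.c_[R,s['position']];print('tray angle of tool x',np.degrees(np.arctan2(R[1,0],R[0,0]))-3.42, s['q'])
np.save('pics/pose5.npy',po)
snap('wrist','w5.png')
n=R[:2,0]; t=s2w(0,-.2275)-.036*n; print(R.T@(np.r_[t,.0122]-s['position'])/.05, (R[:2,:2].T@ey), (R[:2,:2].T@ex))
E
```

```text
6.625 [ 0.603  -0.1493  0.0123] [ -29.8411 -272.6363] [-0.0735  0.2142  0.6012]
tray angle of tool x 59.946806379454145 [-24.8153  41.4696  78.1155   0.0061  60.3965   1.8148]
[0.3603 0.0645 0.0018] [ 0.8656 -0.5008] [0.5008 0.8656]
```

View pics/w5.png

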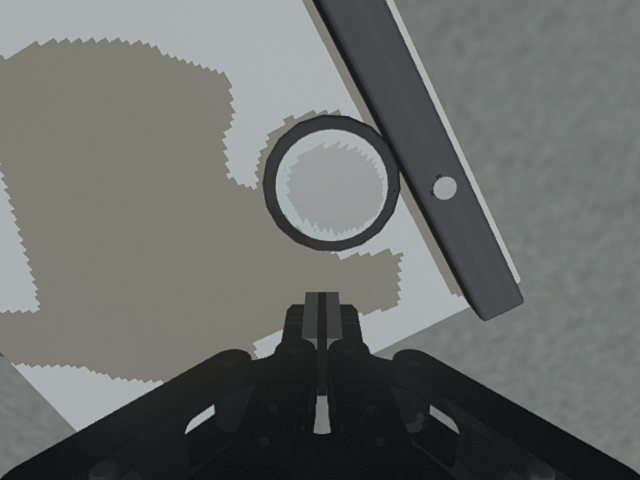

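Request:
send_rows(targets=[[0.2,0.06,0,0,0,0,0],[0.3,0.065,0,0,0,0,0],[0.35,0.065,0,0,0,0,0],[0.44,0.015,0,0,0,0,0],[0.52,-0.035,0,0,0,0,0]])

```text
time_s: 7.3
position: [0.6126, -0.1249, 0.0123]
tool_rot: [[0.447, 0.894, -0.0], [0.894, -0.447, 0.0], [-0.0, -0.0, -1.0]]
ft_force: [-1.2, -0.6, 0.2]
grip_width: -0.0002
```

Request:
send_rows(targets=[[0.13,-0.075,0,0,0,0,0],[0.26,-0.15,0,0,0,0,0],[0.39,-0.225,0,0,0,0,0],[0.52,-0.3,0,0,0,0,0],[0.65,-0.376,0,0,0,0,0]])

```text
time_s: 7.92
position: [0.6104, -0.0872, 0.0123]
tool_rot: [[0.447, 0.895, -0.0], [0.895, -0.447, -0.0], [-0.0, -0.0, -1.0]]
ft_force: [-3.0, -1.6, 0.0]
grip_width: -0.0001
```

```bash
python3 - <<'E'
from geo import *
s=status.observe();print(s['time_s'],s['position'],w2s(s['position'])*1000,s['ft_force'])
R=s['tool_rot'];po=np.c_[R,s['position']]
np.save('pics/pose6.npy',po)
snap('wrist','w6.png')
E
```

```text
7.925 [ 0.6104 -0.0872  0.0123] [ -18.7281 -211.096 ] [-2.9859 -1.6011  0.0321]
```

View pics/w6.png

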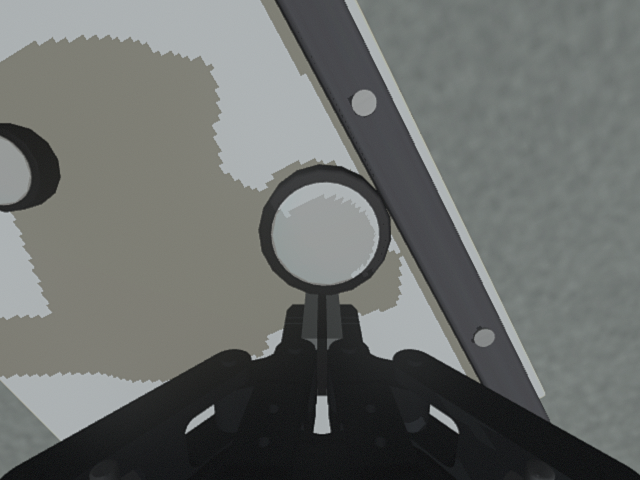

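Request:
send_rows(targets=[[0.13,-0.075,0,0,0,0,0],[0.26,-0.15,0,0,0,0,0],[0.39,-0.225,0,0,0,0,0],[0.52,-0.3,0,0,0,0,0],[0.65,-0.376,0,0,0,0,0]])

```text
time_s: 8.6
position: [0.6083, -0.0497, 0.0123]
tool_rot: [[0.447, 0.894, 0.0], [0.894, -0.447, 0.0], [0.0, 0.0, -1.0]]
ft_force: [-0.8, -0.6, -0.5]
grip_width: 0.0004
```

Request:
send_rows(targets=[[0.13,-0.075,0,0,0,0,0],[0.26,-0.15,0,0,0,0,0],[0.39,-0.225,0,0,0,0,0],[0.52,-0.3,0,0,0,0,0],[0.65,-0.376,0,0,0,0,0]])

```text
time_s: 9.22
position: [0.606, -0.0123, 0.0123]
tool_rot: [[0.447, 0.894, 0.0], [0.894, -0.447, -0.0], [0.0, 0.0, -1.0]]
ft_force: [-2.0, -1.2, 0.6]
grip_width: -0.0001
```

```bash
python3 - <<'E'
from geo import *
s=status.observe();print(s['time_s'],s['position'],w2s(s['position'])*1000,s['ft_force'])
R=s['tool_rot'];po=np.c_[R,s['position']]
np.save('pics/pose7.npy',po)
snap('wrist','w7.png')
E
```

```text
9.225 [ 0.606  -0.0123  0.0123] [ -18.6428 -135.9968] [-1.9873 -1.2152  0.611 ]
```

View pics/w7.png

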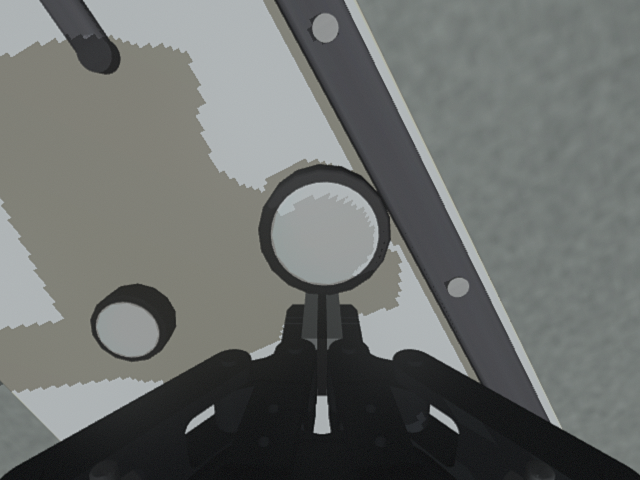

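Request:
send_rows(targets=[[0.13,-0.075,0,0,0,0,0],[0.26,-0.15,0,0,0,0,0],[0.39,-0.225,0,0,0,0,0],[0.52,-0.3,0,0,0,0,0],[0.65,-0.376,0,0,0,0,0]])

```text
time_s: 9.9
position: [0.6037, 0.0252, 0.0123]
tool_rot: [[0.447, 0.895, -0.0], [0.895, -0.447, -0.0], [-0.0, -0.0, -1.0]]
ft_force: [-2.3, -1.7, 0.9]
grip_width: 0.0003
```

Request:
send_rows(targets=[[0.13,-0.075,0,0,0,0,0],[0.26,-0.15,0,0,0,0,0],[0.39,-0.225,0,0,0,0,0],[0.52,-0.3,0,0,0,0,0],[0.65,-0.376,0,0,0,0,0]])

```text
time_s: 10.52
position: [0.6013, 0.0626, 0.0123]
tool_rot: [[0.447, 0.894, -0.0], [0.894, -0.447, -0.0], [-0.0, -0.0, -1.0]]
ft_force: [-4.1, -3.4, 1.7]
grip_width: 0.0
```

```bash
python3 - <<'E'
from geo import *
s=status.observe();print(s['time_s'],s['position'],w2s(s['position'])*1000,s['ft_force'])
R=s['tool_rot'];po=np.c_[R,s['position']]
np.save('pics/pose8.npy',po)
snap('wrist','w8.png')
E
```

```text
10.525 [0.6013 0.0626 0.0123] [-18.9134 -60.9713] [-4.1112 -3.4153  1.7382]
```

View pics/w8.png

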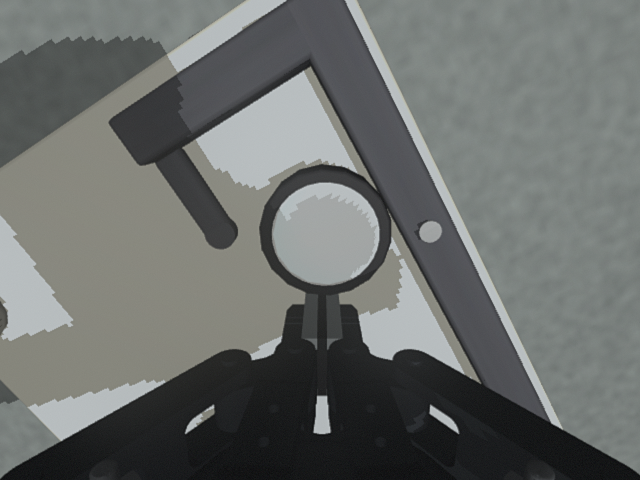

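Request:
send_rows(targets=[[0.11,-0.06,0,0,0,0,0],[0.22,-0.125,0,0,0,0,0],[0.32,-0.185,0,0,0,0,0],[0.42,-0.24,0,0,0,0,0],[0.45,-0.26,0,0,0,0,0]])

```text
time_s: 11.2
position: [0.5998, 0.0885, 0.0123]
tool_rot: [[0.447, 0.895, -0.0], [0.895, -0.447, 0.0], [-0.0, -0.0, -1.0]]
ft_force: [-3.3, -3.4, 1.4]
grip_width: -0.0005
```

Request:
send_rows(targets=[[0.02,-0.01,0,0,0,0,0],[0.04,-0.02,0,0,0,0,0],[0.05,-0.03,0,0,0,0,0],[0.05,-0.03,0,0,0,0,0]])

```text
time_s: 11.7
position: [0.5996, 0.091, 0.0123]
tool_rot: [[0.447, 0.894, -0.0], [0.894, -0.447, 0.0], [0.0, -0.0, -1.0]]
ft_force: [-3.7, -2.1, 1.1]
grip_width: 0.0002
```

```bash
python3 - <<'E'
from geo import *
s=status.observe();print(s['time_s'],s['position'],w2s(s['position'])*1000,s['ft_force'])
R=s['tool_rot'];po=np.c_[R,s['position']]
np.save('pics/pose9.npy',po)
snap('wrist','w9.png')
E
```

```text
11.7 [0.5996 0.091  0.0123] [-18.838  -32.5206] [-3.6688 -2.0749  1.1202]
```

View pics/w9.png

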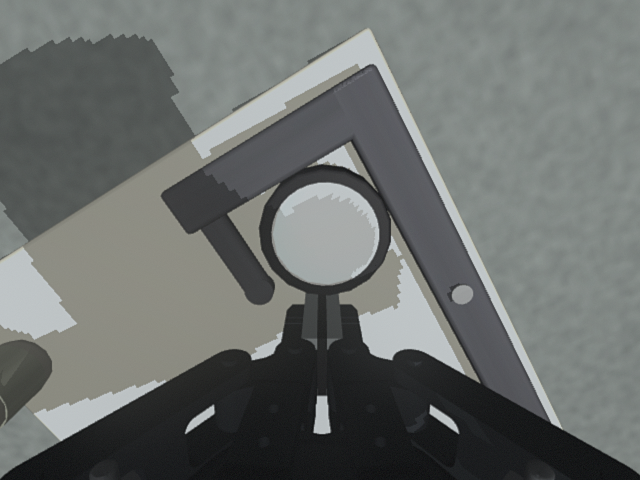

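Request:
send_rows(targets=[[0.01,-0.005,0,0,0,0,0],[0.02,-0.01,0,0,0,0,0],[0.03,-0.02,0,0,0,0,0],[0.03,-0.02,0,0,0,0,0]])

```text
time_s: 12.25
position: [0.5996, 0.0918, 0.0123]
tool_rot: [[0.447, 0.894, 0.0], [0.894, -0.447, -0.002], [-0.001, 0.001, -1.0]]
ft_force: [-3.3, -8.3, 0.3]
grip_width: -0.0002
```

Request:
send_rows(targets=[[0.01,0,0,0,0,0,0],[0.02,0,0,0,0,0,0],[0.02,0,0,0,0,0,0]])

```text
time_s: 12.62
position: [0.5996, 0.0919, 0.0123]
tool_rot: [[0.447, 0.894, -0.001], [0.894, -0.447, -0.003], [-0.003, 0.0, -1.0]]
ft_force: [-5.5, -11.8, 2.7]
grip_width: -0.0005
```

Request:
send_rows(targets=[[-0.1,0,0,0,0,0,0],[-0.4,0,0,0,0,0,0],[-0.7,0,0,0,0,0,0],[-0.7,0,-0.6,0,0,0,0],[-0.7,0,-1.6,0,0,0,0]])

```text
time_s: 13.25
position: [0.5832, 0.0616, 0.092]
tool_rot: [[0.448, 0.894, -0.003], [0.894, -0.448, 0.001], [-0.001, -0.003, -1.0]]
ft_force: [-0.0, -0.4, 0.0]
grip_width: 0.0002
```

```bash
python3 - <<'E'
from geo import *
s=status.observe();print(s['time_s'],s['position'],w2s(s['position'])*1000,s['ft_force'])
R=s['tool_rot'];po=np.c_[R,s['position']]
np.save('pics/pose10.npy',po)
snap('wrist','w10.png')
for n in('scene','side'):
    im,_=snap(n,n[:2]+'10.png')
    a,v=lens(n,im,seat);b,v2=lens(n,im,(.533,.0185),.016,.018);print(n,w2s(a)*1000,v,w2s(b)*1000,v2)
E
```

```text
13.25 [0.5832 0.0616 0.092 ] [-37.0131 -60.9318] [-0.0047 -0.4144  0.0131]
scene [ 0.5782 -0.4362] -55.19580078125 [ -87.8569 -101.1   ] -11.995353698730469
side [-0.1942  1.2041] -58.518882751464844 [-91.8587 -95.5054] -22.364944458007812
```

View pics/w10.png

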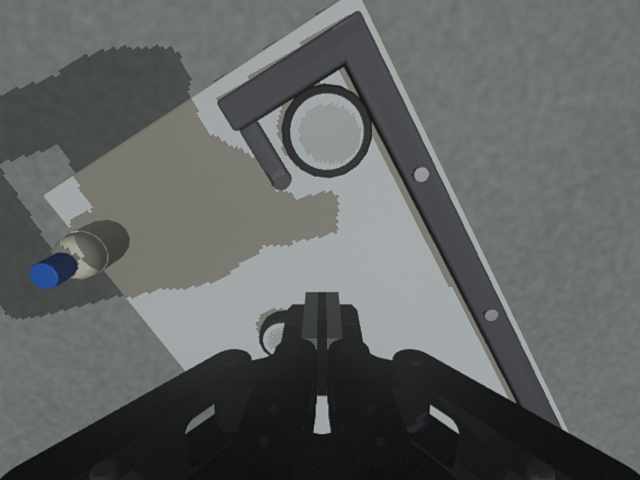

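View pics/sc10.png

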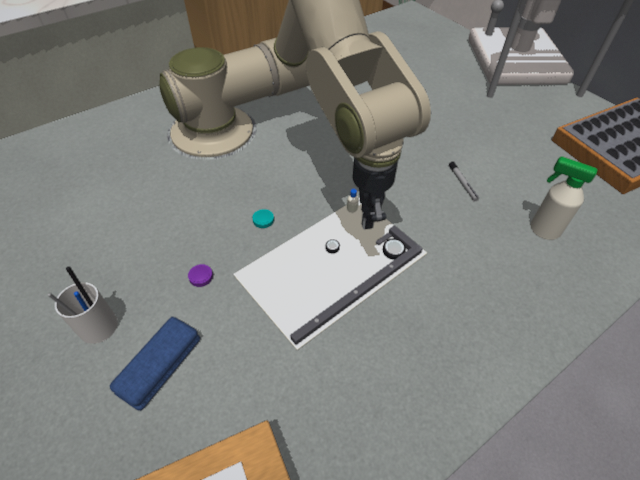

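The lens sits in the corner, touching both the rail and the end stop (wrist image, around 327,130). The small lens and dropper look untouched. I'll raise the hand, then hand in.

Request:
send_rows(targets=[[0,0,-0.8,0,0,0,0],[0,0,-1.6,0,0,0,0],[0,0,-1.6,0,0,0,0],[0,0,-1.6,0,0,0,0]])

```text
time_s: 13.9
position: [0.5836, 0.0621, 0.1708]
tool_rot: [[0.447, 0.894, -0.002], [0.894, -0.447, 0.0], [-0.001, -0.002, -1.0]]
ft_force: [0.2, 0.3, -0.7]
grip_width: -0.0003
```

```bash
python3 - <<'E'
from geo import *
s=status.observe();print(s['time_s'],s['position'],s['ft_force'])
im,_=snap('scene','s11.png');print(w2s(lens('scene',im,seat)[0])*1000)
print(env.close_job())
E
```

```text
13.9 [0.5836 0.0621 0.1708] [ 0.2133  0.3327 -0.6926]
[ 0.5755 -0.4423]
the job is handed in; nothing more can be done
None
```

The larger lens is parked in the corner pocket against both the rail and the end stop, and I handed the job in at about 14 s. I got no verdict back.

**What I did:** With the fingers closed, I pushed the lens squarely sideways until it met the rail, about 227 mm short of its seat (about 5 N). I then went round behind it, turned the fingertips 60° and slid it along the rail. The slanted face kept it pressed to the rail until it met the end stop (about 13 N at the wrist). I backed off and raised the hand to about 17 cm.

**Last checks:**

| Check | Result |
|---|---|
| Lens centre from seat (rail, end stop), scene camera | 0.6, −0.4 mm |
| Lens centre from seat (rail, end stop), side camera | −0.2, 1.2 mm |
| Small lens | same fitted position as at the start, within 0.1 mm in each camera |
| Dropper | standing on the tray by eye, not measured |
| Force on the hand | about zero |

- **Camera disagreement:** The two cameras differed by up to about 1.6 mm on the lens, within their calibration error. They differed by about 4–6 mm on the small lens at the start and again at the end.
- **Penlight and case:** I didn't measure them again at the end. In the final scene picture they look to be where they started, and the hand did not go near them while it was down at the tray.

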